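# Brake the bench grinder and hold its recessed reset down

## Robot

A 6-joint arm with a two-finger parallel gripper is mounted at the origin on the work surface. World frame = base frame: x ahead of the robot, y to its left, z up, the work surface at z = 0. Lengths are in m, angles in rad, forces in N, time in s.
With the tool pointing down it reaches from about 0.375 to 0.9 m from the base axis. Payload 3.1 kg.
Tool frame: the origin (TCP) lies where the fingers leave the gripper's body, on its centre line; the fingertips stand 73 mm ahead of it and the grasp point (between the pads) lies 54 mm ahead of it; z points along the fingers, y is the line along which they close (so a half turn about z gives the same grasp; the last joint's range is limited). The gripper opens to 85 mm and grips with 20 to 120 N. Pads are 22 mm wide; open, the fingers measure 114 mm over their backs; the gripper's body (76 mm by 85 mm) begins 54 mm behind the grasp point. The pads swing forward as they close: fully open they stand 13 mm farther back than shut.
Start: joints at [1.153, 0.527, 1.433, -0, 1.181, -0.178], TCP at [0.148, 0.607, 0.304] pointing down, gripper open.
Joint ranges: [-3.08, 3.08], [-0.75, 2.2], [0.22, 2.44], [-1.43, 4.57], [0, 2.65], [-2.85, 2.85]. Speed limits (rad/s): [2.79, 2.79, 3.14, 3.14, 3.14, 3.14].

## Interface

Orientations are given as a unit quaternion [x, y, z, w].
In Python, from station import manip gives the robot as it stands.
- The arm moves only by the tool step_arm, never from a script. Its argument "moves" is one flat list of numbers, 5 for each row, row after row: the opening, from 0 (shut) to 1 (fully open), then the shift along the world's x, y, z scaled (see below), then the turn about the world's z scaled (see below). In form: [fingers, x, y, z, yaw, fingers, x, y, z, yaw, ...]. A call has 1 to 12 rows; each row is the pose to reach, as a shift and turn from the pose commanded when the call began, turning the shorter way round; what a row does not reach only later rows make up. The controller multiplies each number of a shift by 200 mm and each number of a turn by pi rad. A row lasts 1/8 s, in which the tool goes at most 62.5 mm and 10.7 degrees, less where a joint would pass 70% of its speed; a pose out of reach is approached as far as the arm can. A call with a number of a shift or a turn outside -1 to 1 is refused whole. A call with a gripper value outside its range is refused whole. The fingers move at their own pace and stop on an object; "grip_force" is the grip in N (left out, the last holds). Time passes only in rows, so rows that repeat a pose let the fingers close. It gives the time, the measured TCP pose, the force, the opening and the grip force at its end, in the units of the state.
- manip.sense(): the state, without advancing time (a new reading comes with each control period).
- manip.snapshot(name): name is "scene" or "top" or "wrist"; returns a dict with "color" (480x640x3 uint8, blue, green, red), "z_map" (480x640 float32, m along the optical axis (not along the pixel's ray), 0 where there is no reading), "fovy" (degrees; the focal length in pixels is half the picture's height over the tangent of half this angle, whatever the lens; pixels are square), "cx", "cy" (the principal point, pixels), "R" (3x3) and "t" (3): a world point X has camera coordinates R X + t; the wrist camera has in their place "mount" (4x4, takes a point from camera to tool coordinates, whose origin is the TCP and whose axes are the flange's). Camera axes: x right, y down, z forward; pixel columns grow to the right and rows downward; lengths in m; the calibration is good to about 2 mm. A picture is of the moment at which its call begins: read the wrist's pose just before it.
- manip.sign_off(): hands the job in; it is judged then, once.
The state is a dict: "t": time; "q": joint angles; "qd": joint speeds; "tau": joint torques, N m; "tcp_pos": TCP position; "tool_rot": TCP orientation; "force": force on the tool from outside, world axes, zero at the start; "ft_torque": the same for the moment, N m; "finger_gap": opening from 0.0 (shut) to 1.0 (fully open); "gripper_force": force on a finger pad.
Only numpy, scipy, OpenCV 4.12 (cv2) and the standard library are available. Lean on these libraries where they do the work, as an engineer would, in place of code of your own. Each camera call takes 0.05 s, during which the arm holds its last target. There are 200 camera calls.

## Task

The bench grinder has tripped. Swing its brake lever all the way over to the brake-on stop (away from the robot base); then take the square-handled reset pin out of the wooden stand, reach it through the hole in the top of the switch box and hold the recessed reset button well down, finishing with the pin still in the gripper and the button held pressed. The button must not be pressed before the brake is on, the lever stays on, and everything else on the bench is left where it is.

Things in the scene. Friction and masses are not known exactly. Their poses are not given: they have to be found in the camera images.
- brake (a joint): angle of the grinder's brake lever (rad): 0 = off, leaning 0.55 rad from vertical towards the grinder's front (-x of the grinder, the robot's side); 0.55 = upright; 1.10 = fully on, at its end stop, leaning 0.55 rad to the grinder's +x. Starts somewhere from 0 to 0.35. Stiff with friction (about 3 N at the knob), stays where it is left
- brake_hinge (a point): point on the lever's pivot, 55 mm above the bench, midway between the quadrant cheeks, in the middle of the grinder (equal to the grinder's origin in plan). Axes are the grinder's: z up, x to its back, y to its left; the pivot axis is y, and the lever swings in the x-z plane. The grinder's yaw is within 0.25 rad of the robot's frame.
- grinder: the bench grinder, fixed; origin on the bench under the brake pivot, x to its back, y to its left, z up. Base plate 160 x 400 x 16 mm; grey switch box at its -y end (top 100 mm above the bench); red motor (top 140 mm) and black guarded wheel (top 178 mm, from y = 158 to 200 mm) at its +y end. On the switch box's rear half stand a dial and a rocker switch, up to 15 mm high
- brake_knob (a point): centre of the black ball knob, 30 mm in diameter, at the end of the steel brake lever (12 mm rod), 130 mm from the pivot. About 166 mm above the bench at either end of travel, 185 mm when upright
- reset_hole (a point): centre of the mouth of the only open hole in the top face of the grey switch box (box 140 x 120 mm, top face level, 100 mm above the bench): round, 15 mm in diameter, straight down, above the recessed reset button. It lies 25 mm in front (-x) of and 130 mm to the -y side of the brake pivot. Axes as brake_hinge
- reset (a joint): travel of the reset button downward (m): 0 = released, 0.008 = bottomed. Spring: 1.8 N to start moving, about 4.4 N at 5 mm, 6 N at the bottom; springs back when let go. Well down means more than 5 mm
- reset_top (a point): centre of the top of the white reset button, 12 mm in diameter, on the hole's axis, 25 mm below the mouth of the hole when released; moves down with the button
- reset_pin_grip (a point): centre of the reset pin's square black handle (16 x 16 mm across, 60 mm tall; x and y axes along its sides, z up). Below it a round steel shoulder, 22 mm wide and 4 mm thick, and a steel shank, 7 mm in diameter and 60 mm long. About 50 g. Stands upright in one of the stand's two holes with the shoulder resting on the stand; this point is then 104 mm above the bench
- reset_pin_tip (a point): lower end of the reset pin's shank, 94 mm below the handle's centre; axes as reset_pin_grip. In the stand it is 60 mm below the stand's top
- stand: fixed wooden tool stand, 50 x 130 x 70 mm (x, y, z), origin in the centre of its underside; two round holes, 9 mm in diameter and 64 mm deep, 40 mm to either side of the centre along y. The reset pin stands in one, the scriber in the other, either way round
- scriber_mid (a point): bystander: centre of the bulbous round black handle (28 mm wide, 44 mm tall) of the scriber, standing in the other hole of the stand; leave it
- wrench: bystander: steel wrench lying on the bench; leave it
- screwdriver: bystander: screwdriver lying on the bench; leave it
- jar: bystander: glass jar, 60 mm wide and 85 mm tall, origin under its centre; leave it
- spare_wheel: bystander: spare grinding wheel lying flat, 125 mm wide and 18 mm thick, origin under its centre; leave it
- tape_roll: bystander: black roll of tape lying flat, 100 mm wide, 25 mm high, origin under its centre; leave it
- tote: bystander: open box 70 x 100 x 50 mm, origin under its centre; leave it
Not all that is in view belongs to the job. Leave any pink or white look-alike of the part that bears reset_pin_grip alone.

How it is judged:
On the way, in this order (a step that is already met when the one before it is completed fails the run):
1. the brake lever is fully on, at its stop (value of joint brake above 1 rad), for 0.2 s.
2. the reset pin is gripped and lifted out of the stand, brake on (value of joint brake above 1 rad and height (world z) of reset_pin_tip above 0.075 m and contact force between the fingers and reset_pin above 2 N), for 0.2 s.
3. the pin, in the gripper, holds the reset button down through the hole, brake on (value of joint brake above 1 rad and value of joint reset above 0.005 m and contact force between reset_pin and reset above 1 N and contact force between the fingers and reset_pin above 2 N), for 0.5 s.
At the end, for the whole second after the job is handed in: The brake lever is on (over 1.0 of 1.10 rad); the fingers grip the reset pin (over 2 N), whose tip is in the switch box's hole (within 9 mm of its axis, over 28 mm below the mouth) and holds the reset button more than 5 mm down with over 1 N, all through the last second (all of step 3 and horizontal distance between reset_pin_tip and reset_hole below 0.009 m and z of reset_pin_tip in the frame of reset_hole below -0.028 m); the arm keeps its last pose, push and grip.
It fails at once if the reset button is pressed before the brake is on (value of joint reset above 0.003 m and value of joint brake below 0.95 rad).
It fails at once if another thing on the bench is moved by more than 30 mm (distance of any of scriber_mid, wrench, screwdriver, jar, spare_wheel, tape_roll, tote from where it was at the start of the episode above 0.03 m).
It also fails if it takes over 58 s, if anything falls off the work surface, if the arm or the gripper's body presses on something with over 40 N, if the wrist force passes 120 N, or if a joint passes its speed limit or range.

## Working session

There is one attempt and no reset: what is moved stays moved. The work goes in short steps, Python scripts to look and compute and a tool call to move; the robot and the scene stay as the last step left them, time stands still between calls to the robot, and variables do not carry over. Pictures are saved under pics/ and viewed, at most 10 in all, crops included, and the job is handed in when it is done.

Besides the shell and the picture viewer there is one more tool, called after "Call:" by a JSON object that holds its "api" and its "payload", one argument or row to a line. step_arm: Moves the arm, as the interface text tells. Its arguments: {"type":"object","properties":{"moves":{"type":"array","items":{"type":"number"}},"grip_force":{"type":"number"}},"required":["moves"]}

```bash
mkdir -p pics; cat > h.py <<'E'
import numpy as np, cv2
from station import manip
from scipy.spatial.transform import Rotation as Ro
def snap(name):
    s=manip.sense(); d=manip.snapshot(name)
    d['f']=240/np.tan(np.radians(d['fovy'])/2)
    if 'mount' in d and d.get('mount') is not None:
        T=np.eye(4);T[:3,:3]=Ro.from_quat(s['tool_rot']).as_matrix();T[:3,3]=s['tcp_pos']
        C=T@np.array(d['mount'])
        d['R']=C[:3,:3].T; d['t']=-d['R']@C[:3,3]
    d['R']=np.array(d['R']);d['t']=np.array(d['t'])
    return d
def save(d,n): np.savez(n,**{k:v for k,v in d.items()})
def load(n):
    z=np.load(n,allow_pickle=True); return {k:z[k] for k in z.files}
def ray(d,u,v):
    r=np.array([(u-d['cx'])/d['f'],(v-d['cy'])/d['f'],1.]); return -d['R'].T@d['t'], d['R'].T@r
def onz(d,u,v,z):
    o,r=ray(d,u,v); return o+r*(z-o[2])/r[2]
def dep(d,u,v):
    o,r=ray(d,u,v); return o+r*float(d['z_map'][int(round(v)),int(round(u))])
def tri(d1,p1,d2,p2):
    o1,r1=ray(d1,*p1);o2,r2=ray(d2,*p2)
    k=np.linalg.lstsq(np.c_[r1,-r2],o2-o1,rcond=None)[0]
    a=o1+r1*k[0];b=o2+r2*k[1]; return (a+b)/2,np.linalg.norm(a-b)
def proj(d,X):
    c=d['R']@np.asarray(X)+d['t']; return c[:2]/c[2]*d['f']+[d['cx'],d['cy']]
E
python3 - <<'E'
from h import *
for n in('scene','top'):
    d=snap(n);save(d,n+'.npz');cv2.imwrite(f'pics/{n}0.png',d['color']);print(n,d['fovy'],d['cx'],d['cy'],-d['R'].T@d['t'])
print(manip.sense())
E
```

```text
scene 48.15383416762742 317.92287133377044 232.39370151634046 [1.18381384 0.82806021 0.92050813]
top 57.50311573672829 314.25798788988726 234.26793319652677 [0.47945445 0.03336476 1.0574285 ]
{'t': 0.1, 'q': array([ 1.15250982e+00,  5.28369535e-01,  1.43376450e+00, -8.87131601e-06,
        1.18141057e+00, -1.78492930e-01]), 'qd': array([ 1.70166013e-03, -2.54560890e-03, -3.33810871e-03,  1.79312979e-04,
        3.90659327e-04,  3.81005200e-06]), 'tau': array([-1.19872348e-04, -4.43304241e+01, -1.78584856e+01, -2.45002320e-04,
        3.93840834e-03,  8.57195744e-06]), 'tcp_pos': array([0.14820087, 0.60665915, 0.30303667]), 'tool_rot': array([ 1.19608003e-01,  9.92820715e-01, -9.34053183e-04, -2.82997701e-04]), 'force': array([-0.45909011, -0.15767874, -0.54711375]), 'ft_torque': array([ 0.00834324, -0.02778674, -0.00630069]), 'gripper_force': 0.0, 'finger_gap': 0.9989236130818834}
```

View pics/scene0.png

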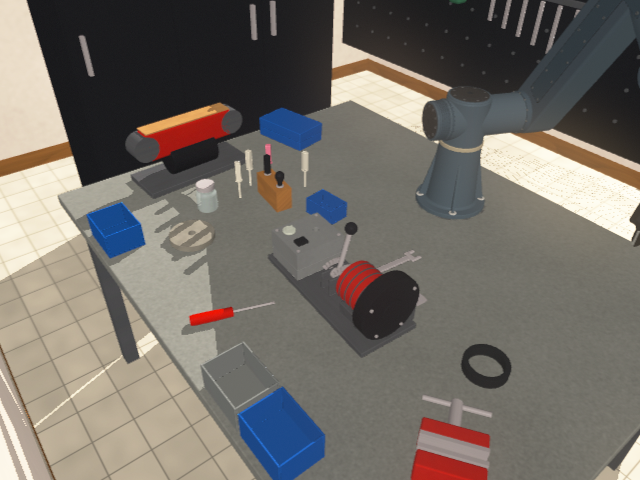

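View pics/top0.png

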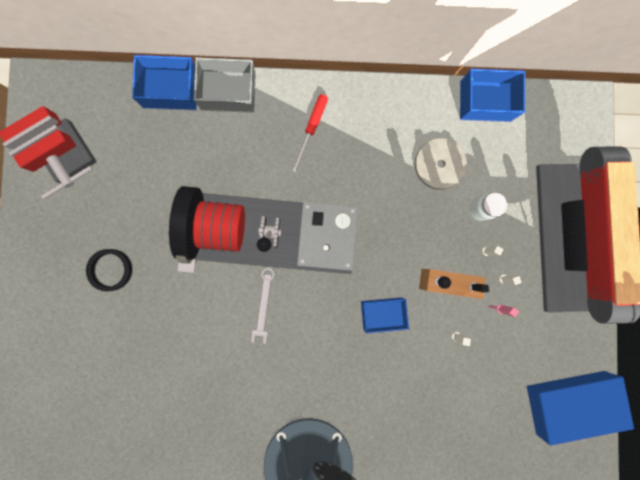

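The scene view shows the grinder with its lever leaning towards the robot. In the top view the knob is at about (264,244), the hole is on the switch box at about (326,248), the scriber is at (444,283) and the pin is at (480,288). Pink and white look-alikes stand near the stand. I'll enlarge both areas.

```bash
python3 - <<'E'
from h import *
t=load('top.npz');s=load('scene.npz')
def c(d,u0,v0,w,h,k): return cv2.resize(d['color'][v0:v0+h,u0:u0+w],None,fx=k,fy=k,interpolation=cv2.INTER_CUBIC)
a=c(t,240,190,130,100,4) ; b=c(t,410,250,130,50,4)   # 520x400, 
im=np.vstack([a,b]) # 520x600
cv2.imwrite('pics/c1.png',im)
a=c(s,225,135,100,85,4);b=c(s,265,210,100,65,4)
cv2.imwrite('pics/c2.png',np.vstack([a,b]))
E
```

```text
(no output)
```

View pics/c1.png

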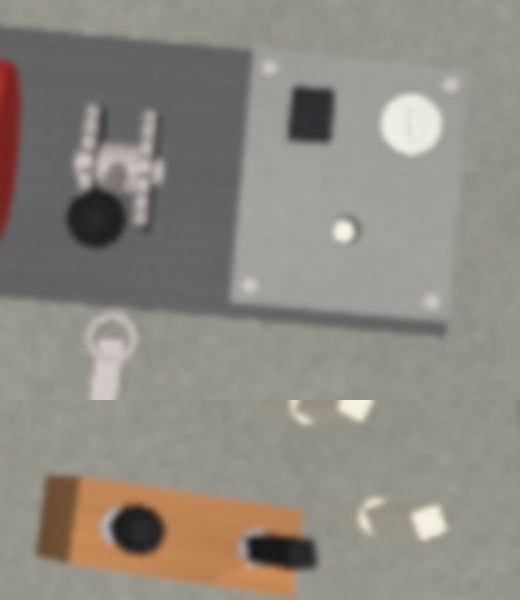

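View pics/c2.png

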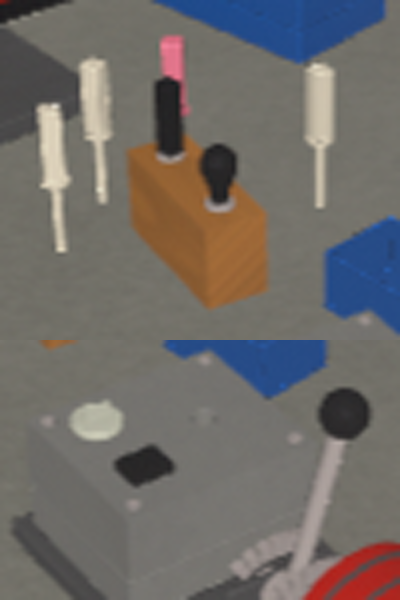

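The crops show the knob at top (264,244.6) and scene (351,228). The hole is at top (326.2,247.6) and scene (316,229.5). The pin handle's top is at top (485.5,288) and scene (267,155.5), with its base at (475,287) and (267.5,173.5). The four box screws are clear too.

```bash
python3 - <<'E'
from h import *
np.set_printoptions(precision=4,suppress=True)
t=load('top.npz');s=load('scene.npz')
T=lambda x,y:(240+(x+.5)/4-.5,190+(y+.5)/4-.5)
U=lambda x,y:(410+(x+.5)/4-.5,250+(y-400+.5)/4-.5)
S=lambda x,y:(225+(x+.5)/4-.5,135+(y+.5)/4-.5)
V=lambda x,y:(265+(x+.5)/4-.5,210+(y-340+.5)/4-.5)
print('knob',tri(t,T(96,219),s,V(344,413)), dep(t,*T(96,219)))
print('hole',tri(t,T(345,231),s,V(204,417)),onz(t,*T(346,231),.1))
print('pintop',tri(t,U(306,554),s,S(168,82)),onz(t,*U(306,554),.134))
print('pinbase',tri(t,U(254,548),s,S(171,155)),onz(t,*U(254,548),.072))
sc=[onz(t,*T(*p),.1) for p in[(270,68),(451,85),(249,285),(431,301)]]
sv=[(46,421),(134,505),(205,360),(294,438)]  # scene
print(np.array(sc))
for d in (sc[0]-sc[1],sc[2]-sc[3]): print('yaw',np.arctan2(-d[0],d[1]))
for d in (sc[0]-sc[2],sc[1]-sc[3]): print('yaw',np.arctan2(d[1],d[0]))
c=np.mean(sc,0);print('boxc',c)
# stand edges on z=.07
e=[onz(t,*U(*p),.07) for p in[(80,478),(302,511),(297,597),(70,562)]]
print(np.array(e)); d=e[0]-e[1];print(np.arctan2(-d[0],d[1])); d=e[3]-e[2];print(np.arctan2(-d[0],d[1]))
E
```

```text
knob (array([0.5057, 0.1056, 0.1813]), np.float64(0.0007258734683175481)) [0.5056 0.1044 0.1932]
hole (array([ 0.5052, -0.0239,  0.1005]), np.float64(0.0006837782356549021)) [ 0.5055 -0.0247  0.1   ]
pintop (array([ 0.4257, -0.3644,  0.1343]), np.float64(0.0036425849160857246)) [ 0.427  -0.3658  0.134 ]
pinbase (array([ 0.4259, -0.3624,  0.0721]), np.float64(0.0007973969163968848)) [ 0.4262 -0.3627  0.072 ]
[[ 0.594   0.0194  0.1   ]
 [ 0.5876 -0.0807  0.1   ]
 [ 0.4746  0.0276  0.1   ]
 [ 0.4684 -0.0722  0.1   ]]
yaw -0.06410169260437718
yaw -0.06174566812671763
yaw -0.06907935857538836
yaw -0.07103949054816579
boxc [ 0.5312 -0.0265  0.1   ]
[[ 0.4632 -0.2632  0.07  ]
 [ 0.4477 -0.3911  0.07  ]
 [ 0.3989 -0.3884  0.07  ]
 [ 0.4156 -0.258   0.07  ]]
-0.12089916834854361
-0.12748404750109762
```

Call:
{"api": "step_arm", "payload": {
  "moves": [0,0.6,-1,0,0.055,0,0.6,-1,0,0.055,0,0.6,-1,0,0.055,0,0.6,-1,0,0.055,0,0.6,-1,0,0.055]
}}

```text
t: 0.72
tcp_pos: [0.2694, 0.4048, 0.3037]
tool_rot: [0.036, 0.999, -0.001, -0.0]
force: [-1.4, 0.8, 0.3]
finger_gap: 0.0
gripper_force: 0.0
```

Call:
{"api": "step_arm", "payload": {
  "moves": [0,0.6,-1,0,0,0,0.6,-1,0,0,0,0.6,-1,0,0,0,0.6,-1,0,0,0,0.6,-1,0,0]
}}

```text
t: 1.35
tcp_pos: [0.3903, 0.206, 0.3039]
tool_rot: [0.036, 0.999, 0.0, 0.001]
force: [-0.2, 0.6, -0.2]
finger_gap: -0.004
gripper_force: 0.0
```

Call:
{"api": "step_arm", "payload": {
  "moves": [0,0.3,-0.48,0,0,0,0.3,-0.48,0,0,0,0.3,-0.48,-0.2,0,0,0.3,-0.48,-0.35,0,0,0.3,-0.48,-0.35,0,0,0.3,-0.48,-0.35,0]
}}

```text
t: 2.1
tcp_pos: [0.4488, 0.1123, 0.2346]
tool_rot: [0.033, 0.999, 0.0, 0.001]
force: [-0.6, 0.6, 0.0]
finger_gap: -0.001
gripper_force: 0.0
```

Call:
{"api": "step_arm", "payload": {
  "moves": [0,0.1,-0.02,-0.03,0,0,0.2,-0.02,-0.03,0,0,0.28,-0.02,-0.03,0,0,0.36,-0.03,-0.03,0,0,0.44,-0.04,-0.03,0,0,0.52,-0.045,-0.03,0,0,0.58,-0.05,-0.03,0,0,0.63,-0.05,-0.03,0,0,0.67,-0.055,-0.03,0,0,0.67,-0.055,-0.03,0]
}}

```text
t: 3.35
tcp_pos: [0.5817, 0.1003, 0.2275]
tool_rot: [0.034, 0.999, 0.0, -0.002]
force: [-5.1, 0.7, -1.8]
finger_gap: -0.0
gripper_force: 2.4
```

```bash
python3 - <<'E'
from h import *
s=manip.sense();print(s['tcp_pos'],s['force'])
d=snap('scene');save(d,'s1.npz')
a=cv2.resize(d['color'][180:300,255:415],None,fx=4,fy=4,interpolation=cv2.INTER_CUBIC)
cv2.imwrite('pics/b1.png',a)
R=np.array([[.998,.066],[-.066,.998]])
for a in(.95,1.1):
  p=np.r_[np.array([.539,.1039])+R@[.13*np.sin(a-.55),0],.055+.13*np.cos(a-.55)];print(a,p,(proj(d,p)-[255,180])*4)
E
```

```text
[0.581711   0.10025195 0.22752083] [-5.11662896  0.69506922 -1.78723372]
0.95 [0.58952314 0.10055879 0.17473793] [261.88528877 251.01903145]
1.1 [0.60681344 0.09941534 0.16582819] [236.02325372 274.20080036]
```

View pics/b1.png

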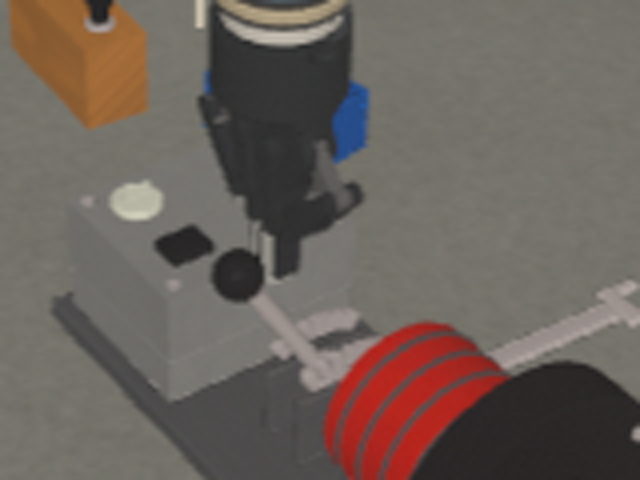

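The knob is at crop (239,275), against a predicted (236,274) at 1.10 rad, so it is about at the stop. I'll push slightly more to confirm.

Call:
{"api": "step_arm", "payload": {
  "moves": [0,0.02,0,0,0,0,0.035,0,0,0,0,0.035,0,0,0]
}}

```text
t: 3.78
tcp_pos: [0.583, 0.1003, 0.2273]
tool_rot: [0.033, 0.999, -0.0, -0.009]
force: [-15.9, 0.1, 5.9]
finger_gap: 0.002
gripper_force: 8.5
```

The force jumped, so the lever is at its stop. I'll back off, lift and cross to the stand.

Call:
{"api": "step_arm", "payload": {
  "moves": [0,-0.2,0,0,0,0,-0.4,0,0.2,0,0,-0.4,0,0.5,0,0,-0.45,-0.3,0.5,0,0,-0.5,-0.6,0.5,0,0,-0.55,-1,0.5,0,0,-0.55,-1,0.5,0,0.5,-0.55,-1,0.5,0]
}}

```text
t: 4.78
tcp_pos: [0.4807, -0.1014, 0.3289]
tool_rot: [0.035, 0.999, -0.001, 0.002]
force: [-0.2, -0.2, 0.8]
finger_gap: 0.196
gripper_force: 0.0
```

Call:
{"api": "step_arm", "payload": {
  "moves": [0.5,-0.1,-0.3,0,0,0.5,-0.2,-0.6,0,0,0.5,-0.24,-1,0,0,0.5,-0.24,-1,0,0,0.5,-0.24,-1,0,0,0.5,-0.24,-1,0,0]
}}

```text
t: 5.52
tcp_pos: [0.4318, -0.2975, 0.3277]
tool_rot: [0.032, 0.999, 0.001, -0.0]
force: [-0.3, 0.9, -0.3]
finger_gap: 0.5
gripper_force: 0.0
```

```bash
python3 - <<'E'
from h import *
np.set_printoptions(precision=4,suppress=True)
d=snap('wrist');save(d,'w1.npz');s=manip.sense();print(s['tcp_pos'],s['force'],-d['R'].T@d['t'],d['R'][2],d['fovy'])
print('pin px',proj(d,[.426,-.363,.134]),proj(d,[.426,-.363,.074]))
cv2.imwrite('pics/w1.png',d['color'])
t=load('top.npz')
for p in[(508,311),(517,281),(498,251),(466,342),(444,283)]: print(p,dep(t,*p))
E
```

```text
[ 0.4318 -0.2975  0.3278] [-0.0727  1.1114 -1.2656] [ 0.3675 -0.2927  0.3986] [ 0.2577 -0.0154 -0.9661] 70.46080069750688
pin px [236.8544 224.0389] [251.4441 209.7107]
(508, 311) [ 0.3776 -0.4227  0.1143]
(517, 281) [ 0.4433 -0.4385  0.1224]
(498, 251) [ 0.507  -0.396   0.1238]
(466, 342) [ 0.3108 -0.3275  0.1228]
(444, 283) [ 0.4348 -0.2813  0.1155]
```

View pics/w1.png

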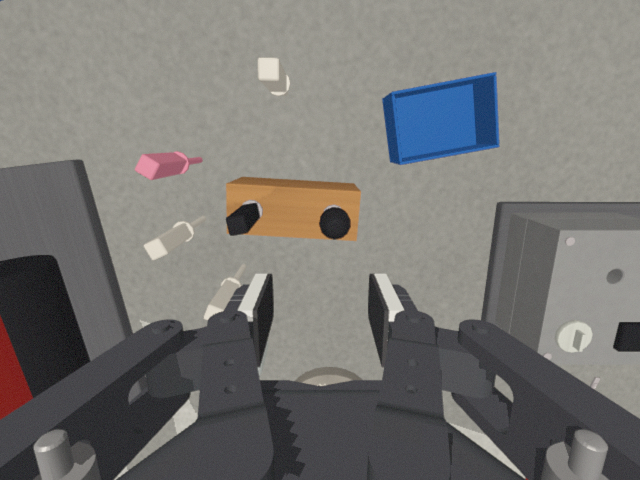

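The wrist view shows the pin handle at about (242,217) and the scriber at (335,222). The tool closes along the stand's length. I'll crop the handle for its yaw and exact position.

```bash
python3 - <<'E'
from h import *
d=load('w1.npz')
cv2.imwrite('pics/w1c.png',cv2.resize(d['color'][190:250,215:275],None,fx=10,fy=10,interpolation=cv2.INTER_CUBIC))
E
```

```text
(no output)
```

View pics/w1c.png

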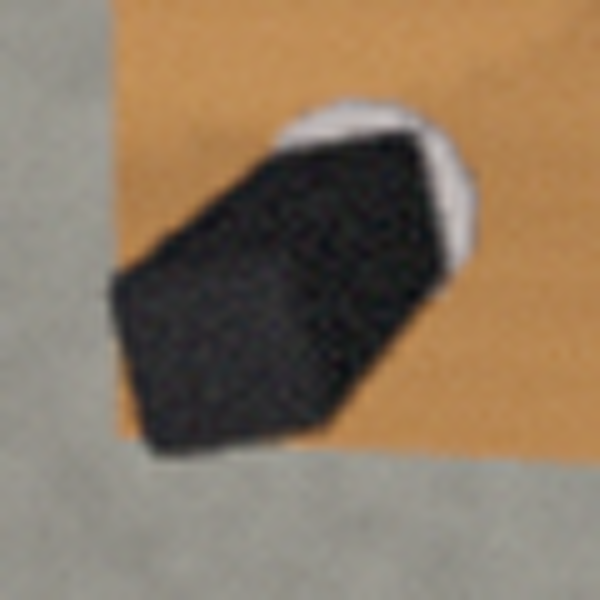

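```bash
python3 - <<'E'
from h import *
np.set_printoptions(precision=4,suppress=True)
d=load('w1.npz');P=lambda x,y:(215+(x+.5)/10-.5,190+(y+.5)/10-.5)
a,b,c=[onz(d,*P(*p),.134) for p in[(115,285),(155,455),(325,430)]]
e,f,g=[onz(d,*P(*p),.074) for p in[(270,155),(415,130),(445,270)]]
print('top',(a+c)/2,'bot',(e+g)/2)
for v in(a-b,b-c,e-f,f-g): print(np.linalg.norm(v),np.degrees(np.arctan2(v[1],v[0]))%90)
s=manip.sense();m=Ro.from_quat(s['tool_rot']).as_matrix();print('tool y',np.degrees(np.arctan2(m[1,1],m[0,1])),s['q'])
t=load('top.npz');print(tri(t,(486,288),d,P(220,357)))
E
```

```text
top [ 0.4271 -0.3633  0.134 ] bot [ 0.427  -0.3642  0.074 ]
0.01420095047101695 5.279414537500855
0.013980563537599088 4.8410140059993125
0.014342946480101912 6.072534351993895
0.013984890521084606 5.547015894206112
tool y 86.31134877541689 [-0.8168  0.3628  1.6543  0.0006  1.1257 -2.3235]
(array([ 0.427 , -0.3636,  0.1364]), np.float64(0.001930550080314178))
```

Handle sides are at 5.5° and 95.5°, and the pin is at (0.427, -0.364). The tool needs +9.2° of yaw. I'll go above it first.

Call:
{"api": "step_arm", "payload": {
  "moves": [0.5,-0.024,-0.3315,0,0.051,0.5,-0.024,-0.3315,-0.3,0.051,0.5,-0.024,-0.3315,-0.3,0.051,0.5,-0.024,-0.3315,-0.3,0.051],
  "grip_force": 60
}}

```text
t: 6.08
tcp_pos: [0.4273, -0.365, 0.269]
tool_rot: [-0.047, 0.999, 0.0, 0.0]
force: [0.4, -0.1, 0.7]
finger_gap: 0.499
gripper_force: 0.0
```

Call:
{"api": "step_arm", "payload": {
  "moves": [0.5,0,0.005,-0.15,0,0.5,0,0.005,-0.3,0,0.5,0,0.005,-0.45,0,0.5,0,0.005,-0.55,0,0.5,0,0.005,-0.55,0,0.5,0,0.005,-0.55,0]
}}

```text
t: 6.82
tcp_pos: [0.4277, -0.3656, 0.1601]
tool_rot: [-0.047, 0.999, -0.002, 0.001]
force: [-0.0, -0.6, 0.7]
finger_gap: 0.5
gripper_force: 0.0
```

Call:
{"api": "step_arm", "payload": {
  "moves": [0,0,0,0,0,0,0,0,0,0,0,0,0,0,0,0,0,0,0,0,0,0,0,0,0,0,0,0,0,0]
}}

```text
t: 7.58
tcp_pos: [0.4271, -0.3655, 0.1593]
tool_rot: [-0.046, 0.999, -0.001, 0.001]
force: [0.4, 2.0, 6.9]
finger_gap: 0.179
gripper_force: 58.3
```

Gripped: the gap is about 15 mm. Lift straight up.

Call:
{"api": "step_arm", "payload": {
  "moves": [0,0,0,0.15,0,0,0,0,0.3,0,0,0,0,0.5,0,0,0,0,0.75,0,0,0,0,0.75,0,0,0,0,0.75,0,0,0,0,0.75,0]
}}

```text
t: 8.45
tcp_pos: [0.426, -0.3645, 0.3063]
tool_rot: [-0.047, 0.999, 0.001, -0.001]
force: [-0.2, 0.6, -1.6]
finger_gap: 0.176
gripper_force: 58.9
```

Call:
{"api": "step_arm", "payload": {
  "moves": [0,0.1,0.3,0,0,0,0.2,0.6,0,0,0,0.25,0.85,0,0,0,0.25,0.85,0,0,0,0.25,0.85,0,0]
}}

```text
t: 9.07
tcp_pos: [0.4765, -0.1953, 0.3071]
tool_rot: [-0.047, 0.999, 0.0, -0.001]
force: [-0.1, 0.3, -0.4]
finger_gap: 0.176
gripper_force: 59.0
```

Call:
{"api": "step_arm", "payload": {
  "moves": [0,0.05,0.3,0,0,0,0.1,0.6,0,0,0,0.14,0.85,0,0,0,0.14,0.85,0,0,0,0.14,0.85,0,0,0,0.14,0.85,0,0]
}}

```text
t: 9.82
tcp_pos: [0.5048, -0.0271, 0.3078]
tool_rot: [-0.045, 0.999, -0.0, -0.0]
force: [0.1, -0.6, 0.2]
finger_gap: 0.178
gripper_force: 59.0
```

```bash
python3 - <<'E'
from h import *
np.set_printoptions(precision=4,suppress=True)
s=manip.sense();print(s['tcp_pos'],s['tool_rot'],s['finger_gap'],s['gripper_force'],s['force'])
d=snap('wrist');save(d,'w2.npz');e=snap('scene');save(e,'s2.npz')
P=s['tcp_pos']-[0,0,.147]
print('tip pred',P,proj(d,P),proj(e,P),'hole',proj(d,[.5052,-.0243,.1]),proj(e,[.5052,-.0243,.1]))
a=cv2.resize(d['color'][120:320,190:450],None,fx=2.3,fy=2.3,interpolation=cv2.INTER_CUBIC)
u,v=map(int,proj(e,P)); print(u,v)
b=cv2.resize(e['color'][v-35:v+45,u-50:u+50],None,fx=3.2,fy=3.2,interpolation=cv2.INTER_CUBIC)
im=np.zeros((500,800,3),np.uint8); 
A=cv2.resize(d['color'][150:330,200:440],(480,360),interpolation=cv2.INTER_CUBIC)
im[:360,:480]=A; im[:256,480:800]=b
cv2.imwrite('pics/w2.png',im)
E
```

```text
[ 0.5048 -0.0271  0.3078] [-0.0452  0.999  -0.0002 -0.    ] 0.17757228047502832 58.98141324520111 [ 0.092  -0.6493  0.1742]
tip pred [ 0.5048 -0.0271  0.1608] [319.4537 242.2072] [315.1067 208.7355] hole [322.9478 222.4529] [315.3875 228.9469]
315 208
```

View pics/w2.png

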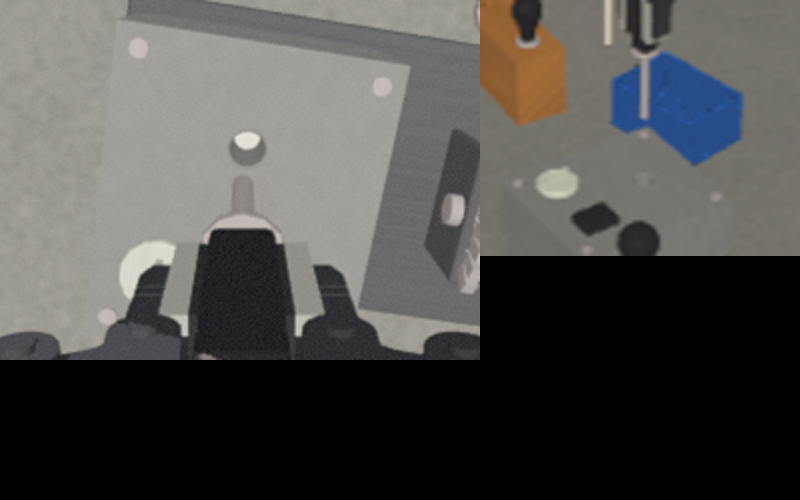

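In the combined crop, the hole is at wrist (323.3,224.3) and scene (316.2,229.5). The pin tip is at wrist (320.7,239.5) and scene (316.4,209.5), and it hangs straight in the grip.

```bash
python3 - <<'E'
from h import *
np.set_printoptions(precision=4,suppress=True)
d=load('w2.npz');e=load('s2.npz')
h=(323.3,224.3);hs=(316.1,229.4);t=(320.7,239.7);ts=(316.4,209.6)
print('hole',tri(d,h,e,hs),onz(d,*h,.1),onz(e,*hs,.1))
print('tip',tri(d,t,e,ts),onz(d,*t,.161),onz(e,*ts,.161))
E
```

```text
hole (array([ 0.5057, -0.0229,  0.1   ]), np.float64(0.0027855473691332545)) [ 0.5068 -0.0239  0.1   ] [ 0.5049 -0.0217  0.1   ]
tip (array([ 0.503 , -0.0257,  0.1584]), np.float64(0.0018929469755870313)) [ 0.5029 -0.0264  0.161 ] [ 0.5048 -0.0219  0.161 ]
```

Call:
{"api": "step_arm", "payload": {
  "moves": [0,0.01,0.0135,-0.1,0,0,0.01,0.0135,-0.2,0,0,0.01,0.0135,-0.24,0,0,0.01,0.0135,-0.24,0,0,0.01,0.0135,-0.24,0]
}}

```text
t: 10.55
tcp_pos: [0.5071, -0.0228, 0.2605]
tool_rot: [-0.046, 0.999, -0.0, 0.001]
force: [-0.4, -0.0, 0.0]
finger_gap: 0.177
gripper_force: 59.0
```

```bash
python3 - <<'E'
from h import *
np.set_printoptions(precision=4,suppress=True)
s=manip.sense();print(s['tcp_pos'],s['force'])
d=snap('wrist');save(d,'w3.npz');e=snap('scene');save(e,'s3.npz')
P=s['tcp_pos']-[0,0,.147]
print('tip pred',P,proj(d,P),proj(e,P))
im=np.zeros((420,800,3),np.uint8)
im[:400,:400]=cv2.resize(d['color'][180:280,270:370],(400,400),interpolation=cv2.INTER_CUBIC)
im[:400,400:]=cv2.resize(e['color'][200:250,290:340],(400,400),interpolation=cv2.INTER_CUBIC)
cv2.imwrite('pics/w3.png',im)
E
```

```text
[ 0.5071 -0.0228  0.2605] [-0.4451 -0.0324  0.0082]
tip pred [ 0.5071 -0.0228  0.1135] [319.4795 241.9154] [315.2249 225.2013]
```

View pics/w3.png

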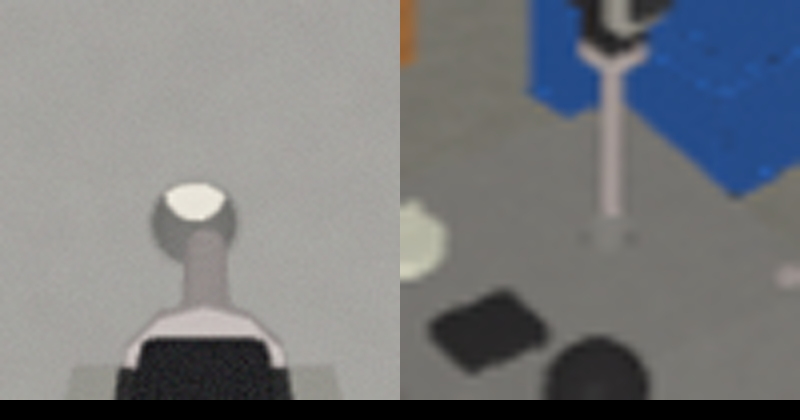

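Both views show the tip just above the hole. Wrist: hole (318.7,235.4), tip (321.4,239.5). Scene: hole (316.1,229.8), tip (316.4,226.6).

```bash
python3 - <<'E'
from h import *
np.set_printoptions(precision=4,suppress=True)
d=load('w3.npz');e=load('s3.npz')
h=(318.4,235.3);hs=(315.9,229.6);t=(321.2,239.5);ts=(316.2,226.6)
for z in(.1115,.1135): print('wrist',onz(d,*h,.1)-onz(d,*t,z),'scene',onz(e,*hs,.1)-onz(e,*ts,z))
E
```

```text
wrist [ 0.0004 -0.0019 -0.0115] scene [-0.0012 -0.0025 -0.0115]
wrist [ 0.001  -0.0019 -0.0135] scene [-0.0028 -0.0046 -0.0135]
```

Call:
{"api": "step_arm", "payload": {
  "moves": [0,0,-0.011,0,0,0,0,-0.011,-0.03,0,0,0,-0.011,-0.06,0,0,0,-0.011,-0.09,0,0,0,-0.011,-0.12,0,0,0,-0.011,-0.15,0,0,0,-0.011,-0.16,0,0,0,-0.011,-0.16,0]
}}

```text
t: 11.65
tcp_pos: [0.5066, -0.0247, 0.2277]
tool_rot: [-0.047, 0.999, 0.0, -0.0]
force: [0.5, 0.3, -0.8]
finger_gap: 0.18
gripper_force: 59.0
```

The tip is in the hole with no contact. Continue down to the button.

Call:
{"api": "step_arm", "payload": {
  "moves": [0,0,0,-0.02,0,0,0,0,-0.04,0,0,0,0,-0.045,0,0,0,0,-0.045,0]
}}

```text
t: 12.15
tcp_pos: [0.507, -0.0248, 0.2192]
tool_rot: [-0.047, 0.999, -0.0, 0.001]
force: [0.3, -0.3, 3.9]
finger_gap: 0.179
gripper_force: 59.4
```

Call:
{"api": "step_arm", "payload": {
  "moves": [0,0,0,-0.01,0,0,0,0,-0.017,0,0,0,0,-0.017,0,0,0,0,-0.017,0,0,0,0,-0.017,0,0,0,0,-0.017,0]
}}

```text
t: 12.9
tcp_pos: [0.507, -0.0248, 0.2162]
tool_rot: [-0.047, 0.999, -0.0, 0.001]
force: [-0.1, -0.8, 7.4]
finger_gap: 0.18
gripper_force: 60.5
```

```bash
python3 - <<'E'
from h import *
for i in range(8):
    s=manip.sense();print(s['t'],s['tcp_pos'].round(4),s['force'].round(1),s['gripper_force']);manip.snapshot('top')
E
```

```text
12.9 [ 0.507  -0.0248  0.2162] [-0.1 -0.8  7.4] 60.5117404460907
12.95 [ 0.507  -0.0248  0.2161] [-0.6  0.1  7.6] 60.51284193992615
13.0 [ 0.507  -0.0248  0.2161] [0.1 0.5 8.4] 60.51261305809021
13.05 [ 0.507  -0.0248  0.2162] [ 0.1 -0.2  7.9] 60.511887073516846
13.1 [ 0.507  -0.0248  0.2162] [-0.7  0.1  9.3] 60.51164746284485
13.15 [ 0.507  -0.0248  0.2161] [-0.8  0.8  8.4] 60.511314868927
13.2 [ 0.507  -0.0248  0.2162] [0.1 0.5 7.2] 60.511794090270996
13.25 [ 0.507  -0.0248  0.2162] [-0.6 -0.2  7.2] 60.51149010658264
```

The force is steady at about 8 N, above the 6 N bottoming force, so the button is fully down. The knob in the last picture, at scene (314.6,248.6), still matches the brake-on position. Handing in.

```bash
python3 -c "
from station import manip
print(manip.sign_off())"
```

```text
the job is handed in; nothing more can be done
None
```

The job is handed in at about 13 s: the brake lever is on at its stop, and the reset pin is still in the gripper (about 60 N), holding the reset button down through the hole at about 8 N; the sign-off returned no verdict.

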